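Find the full screw canister by its weight and set it in the tray

TASK

Three identical closed canisters with carrying handles stand on the low wooden rack; one is full of screws, the other two are empty. Find the full one by its weight, lift it off the rack and set it down gently, upright and flat inside the steel tray beside the rack. The two empty ones must finally stand upright on the rack; tip no canister over and leave everything else where it lies.

Things in the scene. Friction and masses are not known exactly. Their poses are not given: they have to be found in the camera images.
- canister_1: one of three look-alike closed round metal canisters; which is full cannot be seen, the names tell nothing. 100 mm diameter, lid 104 mm diameter, lid top 98 mm above the underside, a rigid handle bar over it (see its grip point). Mass 0.30 to 0.40 kg empty, 0.77 to 0.93 kg full of screws. Origin: centre of the underside; z up; the handle bar runs along y
- canister_2: one of three look-alike closed round metal canisters; which is full cannot be seen, the names tell nothing. 100 mm diameter, lid 104 mm diameter, lid top 98 mm above the underside, a rigid handle bar over it (see its grip point). Mass 0.30 to 0.40 kg empty, 0.77 to 0.93 kg full of screws. Origin: centre of the underside; z up; the handle bar runs along y
- canister_3: one of three look-alike closed round metal canisters; which is full cannot be seen, the names tell nothing. 100 mm diameter, lid 104 mm diameter, lid top 98 mm above the underside, a rigid handle bar over it (see its grip point). Mass 0.30 to 0.40 kg empty, 0.77 to 0.93 kg full of screws. Origin: centre of the underside; z up; the handle bar runs along y
- canister_1_grip (a point): centre of canister_1's level black handle bar: 16 mm thick, 18 mm high, 88 mm long along y, on thin wire legs at its ends; 150 mm straight above the underside's centre, 43 mm free between lid and bar; axes as the canister's
- canister_2_grip (a point): centre of canister_2's level black handle bar: 16 mm thick, 18 mm high, 88 mm long along y, on thin wire legs at its ends; 150 mm straight above the underside's centre, 43 mm free between lid and bar; axes as the canister's
- canister_3_grip (a point): centre of canister_3's level black handle bar: 16 mm thick, 18 mm high, 88 mm long along y, on thin wire legs at its ends; 150 mm straight above the underside's centre, 43 mm free between lid and bar; axes as the canister's
- rack: low brown wooden rack, fixed to the table: a flat board 130 mm (its x) by 420 mm (its y), top 50 mm above the table, on which the three canisters stand in a row about 140 mm apart. Origin: centre of its underside, on the table; z up
- tray: shallow square steel tray, fixed to the table beside the rack, empty: 200 x 200 mm outside, walls 4 mm thick and 16 mm high, floor 4 to 5 mm above the table. Origin: centre of its underside; z up
- tray_in (a point): centre of the tray's inner floor, where a canister's underside comes to stand
- tape_measure: bystander: yellow tape measure standing on edge behind the rack, 75 x 36 x 66 mm high; origin at the centre of its underside
- hammer: bystander: hammer lying in front of the rack (robot's side); origin about the middle of its underside
- screwdriver: bystander: screwdriver lying in front of the tray; origin about the middle of its underside
- glue_bottle: bystander: white bottle 60 mm diameter, 160 mm high, standing behind the tray; origin at the centre of its underside
- filler_tin: bystander: tin 84 mm diameter, 90 mm high, behind the tray; origin at the centre of its underside
Things that resemble listed ones, but are neither listed nor needed, are in the scene too. What is shaped like the canister_2 but green or red is not meant.

How it is judged:
By the outcome, as a careful person would: the job done as asked, in the order asked, and still so for the second after the job is handed in, with the robot touching nothing.
It also fails if it takes over 69 s, if anything falls off the work surface, if the arm or the gripper's body presses on something with over 40 N, if the wrist force passes 120 N, or if a joint passes its speed limit or range.

ROBOT

A 6-joint arm with a two-finger parallel gripper is mounted at the origin on the work surface. World frame = base frame: x ahead of the robot, y to its left, z up, the work surface at z = 0. Lengths are in m, angles in rad, forces in N, time in s.
With the tool pointing down it reaches from about 0.25 to 0.775 m from the base axis. Payload 8.9 kg.
Tool frame: the origin (TCP) lies at the very end of the fingers, on their centre line; the grasp point (between the pads) lies r.grasp_offset behind it (r.grasp_offset is the distance from the TCP to the grasp point, in m); z points along the fingers, y is the line along which they close (so a half turn about z gives the same grasp; the last joint's range is limited). The gripper opens to 85 mm and grips with 20 to 120 N. Pads are 22 mm wide; open, the fingers measure 114 mm over their backs; the gripper's body (76 mm by 85 mm) begins 54 mm behind the grasp point. The pads swing forward as they close: fully open they stand 13 mm farther back than shut.
Start: joints at [1.11, 0.291, -0.153, 1.127, 0, 1.431], TCP at [0.166, 0.498, 0.204] pointing down, gripper open.
Joint ranges: [-2.52, 2.52], [-0.91, 1.74], [-1.3, 1.37], [-1.96, 2.02], [-1.52, 1.47], [-3.14, 3.14]. Speed limits (rad/s): [2.22, 2.22, 2.79, 3.14, 3.14, 3.14].

INTERFACE

Orientations are given as a 3x3 rotation matrix whose columns are the frame's x, y, z axes.
In Python, from plant import r gives the robot as it stands. The module is installed in compiled form; this text tells all that it offers.
- The arm moves only by the tool jog_arm, never from a script. Its argument "motion" is a list of rows, each an object of numbers: "grip": the finger opening in mm, from 0 to 85.4; "dx", "dy", "dz": the shift along the tool's x, y, z each as a share of 300 mm, from -1 to 1; "rx", "ry", "rz": the turn, a rotation vector about the tool's x, y, z each as a share of 60 degrees, from -1 to 1. In form: [{"grip": .., "dx": .., "dy": .., "dz": .., "rx": .., "ry": .., "rz": ..}, ...]. A call has 1 to 5 rows; each row is the pose to reach, as a shift and turn from the pose commanded when the call began, along the tool's axes at that moment; what a row does not reach only later rows make up. A row lasts 1/8 s, in which the tool goes at most 62.5 mm and 10.7 degrees, less where a joint would pass 70% of its speed; a pose out of reach is approached as far as the arm can. A call with a number of a shift or a turn outside -1 to 1 is refused whole. A call with a gripper value outside its range is refused whole. The fingers move at their own pace and stop on an object; "force" is the grip in N (left out, the last holds). Time passes only in rows, so rows that repeat a pose let the fingers close. It gives the time, the measured TCP pose, the force, the opening and the grip force at its end, in the units of the state.
- r.get_state(): the state, without advancing time (a new reading comes with each control period).
- r.capture(name): name is "scene" or "side" or "wrist"; returns (picture, depth): 400x640x3 uint8, blue, green, red; 400x640 float32, m along the optical axis (not along the pixel's ray), 0 where there is no reading.
- r.camera_model(name): a dict with "mtx" (3x3 intrinsics, pixels), "k1" (the pictures are not rectified: a ray, as slopes to the right and down, at radius r is drawn at 1 + k1 r^2 times it, then the intrinsics apply), "pose" (4x4, takes a point from camera to world coordinates). Camera axes: x right, y down, z forward; pixel columns grow to the right and rows downward; lengths in m; the calibration is good to about 2 mm. A picture is of the moment at which its call begins: read the wrist's pose just before it. camera_model takes no time and is no camera call; for the wrist camera it gives the pose at the moment of the call.
- r.close_job(): hands the job in; it is judged then, once.
Trained networks look in the newest picture that a camera, given by its name, has taken for a name from the list of things; names that differ only in an ending like _2 or _b are one class to them, and where a whole thing is asked for, a point or a joint stands for the part that bears it (a point fixed in the world has none). Each returns a list of dicts, best first, with "p" (0 to 1); they miss things now and then, are a little off and sometimes report something else, mostly with a low value. They report only what shows in the picture. A call takes as long as a camera call. They do not tell look-alikes from the thing itself.
- r.outline_of(camera, label): "region" (400x640 bool, what is visible of it).
- r.spot_point(camera, label): "point" ([x, y, z] in m, in world coordinates, good to about 4 mm: a listed point, or the origin of a listed thing).
The state is a dict: "clock": time; "joint_pos": joint angles; "joint_velocities": joint speeds; "joint_torque": joint torques, N m; "tcp_pos": TCP position; "orientation": TCP orientation; "wrist_force": force on the tool from outside, world axes, zero at the start; "wrist_torque": the same for the moment, N m; "opening": finger opening in m; "grip_force": force on a finger pad.
Only numpy, scipy, OpenCV 4.12 (cv2) and the standard library are available. Lean on these libraries where they do the work, as an engineer would, in place of code of your own. Each camera call takes 0.05 s, during which the arm holds its last target. There are 200 camera calls.

## Working session

There is one attempt and no reset: what is moved stays moved. The work goes in short steps, Python scripts to look and compute and a tool call to move; the robot and the scene stay as the last step left them, time stands still between calls to the robot, and variables do not carry over. Pictures are saved under pics/ and viewed, at most 10 in all, crops included, and the job is handed in when it is done.

Besides the shell and the picture viewer there is one more tool, called after ">>>" by a JSON object that holds its "method" and its "body". jog_arm: Moves the arm, as the interface text tells. Its arguments: {"type":"object","properties":{"motion":{"type":"array"},"force":{"type":"number"}},"required":["motion"]}

```bash
mkdir -p pics; python3 - <<'E'
from plant import r
import cv2,numpy as np
for c in ("scene","side"):
    im,d=r.capture(c); cv2.imwrite(f"pics/{c}0.png",im)
    for l in ("canister_1","canister_1_grip","rack","tray_in","hammer","tape_measure","glue_bottle"):
        print(c,l,[(round(o["p"],2),np.round(o["point"],3).tolist()) for o in r.spot_point(c,l)])
s=r.get_state();print(s["clock"],s["tcp_pos"],s["orientation"],s["wrist_force"],r.grasp_offset)
for c in ("scene","side"): print(np.round(r.camera_model(c)["pose"],3))
E
```

```text
scene canister_1 [(0.98, [0.522, 0.12, 0.047]), (0.93, [0.503, -0.02, 0.049]), (0.6, [0.268, 0.258, 0.0]), (0.57, [0.528, 0.258, 0.053])]
scene canister_1_grip [(0.75, [0.531, 0.253, 0.202])]
scene rack [(0.65, [0.515, 0.116, 0.001])]
scene tray_in [(0.9, [0.485, -0.253, 0.005])]
scene hammer [(0.76, [0.38, 0.128, 0.001]), (0.29, [0.53, 0.253, 0.052])]
scene tape_measure [(0.88, [0.622, 0.105, 0.002]), (0.6, [0.526, 0.116, 0.201])]
scene glue_bottle [(0.68, [0.62, -0.176, 0.004])]
side canister_1 [(0.81, [0.531, 0.251, 0.053]), (0.69, [0.524, 0.12, 0.05]), (0.64, [0.269, 0.255, 0.002]), (0.6, [0.665, -0.434, 0.0]), (0.56, [0.501, -0.021, 0.048])]
side canister_1_grip [(0.66, [0.528, 0.257, 0.199])]
side rack [(0.7, [0.518, 0.118, 0.0])]
side tray_in [(0.56, [0.483, -0.259, 0.002])]
side hammer [(0.69, [0.388, 0.124, -0.002]), (0.43, [0.483, -0.258, 0.002])]
side tape_measure [(0.62, [0.626, 0.101, -0.003])]
side glue_bottle [(0.69, [0.619, -0.175, 0.002])]
0.8 [0.16605464 0.49804918 0.20441438] [[-9.48662568e-01  3.16289947e-01  3.71998983e-05]
 [ 3.16289948e-01  9.48662569e-01  8.58582096e-06]
 [-3.25745422e-05  1.99110008e-05 -9.99999999e-01]] [-0.48826381  0.2409064  -1.04067031] 0.0187
[[ 0.817  0.485 -0.31   0.972]
 [ 0.576 -0.686  0.444 -0.786]
 [ 0.003 -0.542 -0.84   1.483]
 [ 0.     0.     0.     1.   ]]
[[ 0.825 -0.333  0.457 -0.094]
 [-0.565 -0.451  0.691 -0.945]
 [-0.024 -0.828 -0.56   0.84 ]
 [ 0.     0.     0.     1.   ]]
```

View pics/scene0.png

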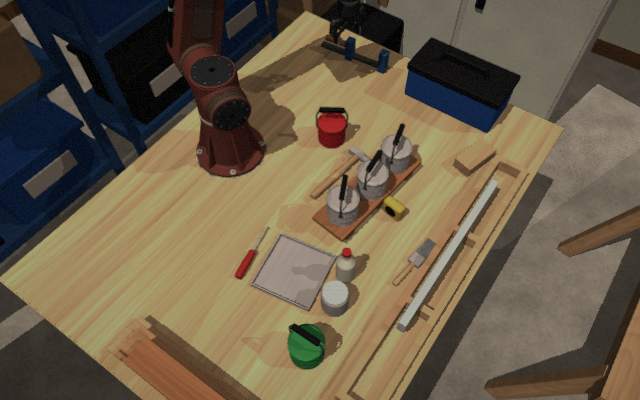

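View pics/side0.png

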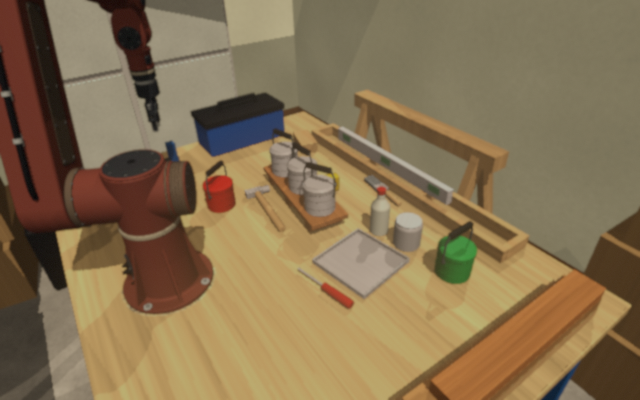

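The scene view shows three grey canisters on the rack at pixels (343,200), (373,178) and (397,150). The look-alikes are the red one at (332,125) and the green one at (306,345), neither on the rack; the tin at (335,297) has no handle. The three on the rack are the ones I want. Next I measure the handle bars and take a close crop.

```bash
cat > h.py <<'E'
from plant import r
import cv2,numpy as np
def cloud(c):
    im,d=r.capture(c); m=r.camera_model(c); K=m["mtx"]
    v,u=np.mgrid[0:400,0:640].astype(float)
    xd=(u-K[0][2])/K[0][0]; yd=(v-K[1][2])/K[1][1]; x,y=xd.copy(),yd.copy()
    for _ in range(8):
        f=1+m["k1"]*(x*x+y*y); x,y=xd/f,yd/f
    P=np.stack([x*d,y*d,d],-1)@m["pose"][:3,:3].T+m["pose"][:3,3]
    P[d==0]=np.nan
    return im,P
def bar(P,xy,zlo=.185,zhi=.22):
    q=P.reshape(-1,3); q=q[(np.hypot(q[:,0]-xy[0],q[:,1]-xy[1])<.062)&(q[:,2]>zlo)&(q[:,2]<zhi)]
    if len(q)<8: return None
    (cx,cy),(w,h),a=cv2.minAreaRect(q[:,:2].astype(np.float32))
    e=np.linalg.svd(q[:,:2]-q[:,:2].mean(0),full_matrices=0)[2][0]
    return len(q),np.round([cx,cy,*q[:,:2].mean(0),np.percentile(q[:,2],95)],3).tolist(),np.round([w,h],3).tolist(),"bar deg",round(np.degrees(np.arctan2(e[1],e[0]))%180,1)
E
python3 - <<'E'
from h import *
for c in ("scene","side"):
    im,P=cloud(c)
    for xy in ((.503,-.02),(.523,.12),(.53,.255)): print(c,xy,bar(P,xy))
    q=P.reshape(-1,3)
    k=(abs(q[:,0]-.515)<.2)&(abs(q[:,1]-.117)<.3)&(q[:,2]>.035)&(q[:,2]<.058)
    print("rack",cv2.minAreaRect(q[k][:,:2].astype(np.float32)))
    if c=="scene": cv2.imwrite("pics/crop1.png",cv2.resize(im[110:320,220:440],None,fx=2.7,fy=2.7,interpolation=2))
E
```

```text
scene (0.503, -0.02) (145, [0.507, -0.025, 0.508, -0.025, 0.212], [0.016, 0.094], 'bar deg', np.float64(116.4))
scene (0.523, 0.12) (151, [0.527, 0.114, 0.528, 0.112, 0.211], [0.016, 0.097], 'bar deg', np.float64(94.8))
scene (0.53, 0.255) (129, [0.536, 0.249, 0.536, 0.247, 0.212], [0.017, 0.097], 'bar deg', np.float64(103.7))
rack ((0.49392521381378174, 0.13574159145355225), (0.599436342716217, 0.383049875497818), 83.94571685791016)
side (0.503, -0.02) (190, [0.498, -0.023, 0.498, -0.027, 0.21], [0.018, 0.104], 'bar deg', np.float64(116.9))
side (0.523, 0.12) (135, [0.522, 0.11, 0.52, 0.107, 0.211], [0.022, 0.096], 'bar deg', np.float64(96.1))
side (0.53, 0.255) (122, [0.529, 0.249, 0.528, 0.246, 0.211], [0.022, 0.099], 'bar deg', np.float64(104.7))
rack ((0.5484434962272644, 0.13447868824005127), (0.6055206656455994, 0.21991115808486938), 78.49747467041016)
```

View pics/crop1.png

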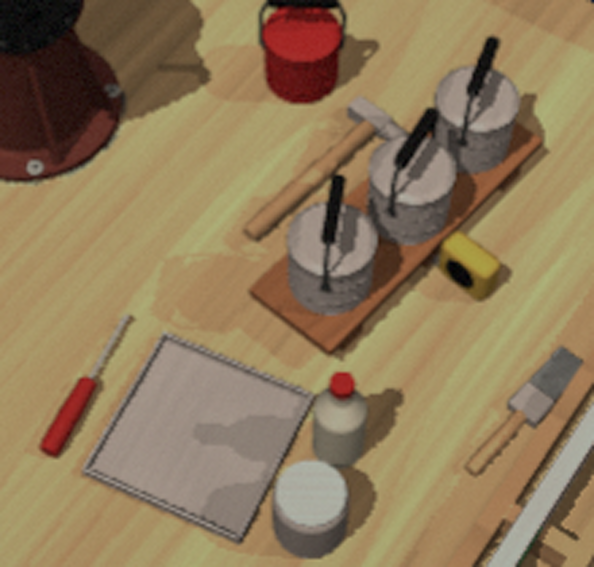

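The crop confirms three plain grey canisters with black bars on the brown rack, with the red and green decoys off it. Bars C, B and A are at about (.531,.252), (.523,.116) and (.502,-.022), at angles 104°, 95.5° and 116.6°. The heights match. I start with C.

```bash
cat >> h.py <<'E'
def plan(x,y,z,bardeg=None):
    from scipy.spatial.transform import Rotation as R
    s=r.get_state(); O=s["orientation"]; d=O.T@(np.array([x,y,z])-s["tcp_pos"])/.3
    out=dict(zip(("dx","dy","dz"),np.round(d,4).tolist()))
    if bardeg is not None:
        best=None
        for a in (bardeg-90,bardeg+90):
            t=np.radians(a); Y=np.array([np.cos(t),np.sin(t),0]);Z=np.array([0,0,-1.]);T=np.stack([np.cross(Y,Z),Y,Z],1)
            v=R.from_matrix(O.T@T).as_rotvec()/np.radians(60)
            if best is None or np.linalg.norm(v)<np.linalg.norm(best): best=v
        out.update(zip(("rx","ry","rz"),np.round(best,4).tolist()))
    print("jog",out); print("t",round(s["clock"],2),"tcp",np.round(s["tcp_pos"],4),"F",np.round(s["wrist_force"],2),"T",np.round(s["wrist_torque"],2),"open",round(s["opening"],4),"grip",np.round(s["grip_force"],1),"q",np.round(s["joint_pos"],2))
E
python3 -c "
from h import *
plan(.531,.252,.26,104)"
```

```text
jog {'dx': -1.4136, 'dy': -0.3932, 'dz': -0.1854, 'rx': -0.0, 'ry': -0.0001, 'rz': 0.9593}
t 0.9 tcp [0.166  0.498  0.2044] F [ 0.37  0.67 -0.27] T [-0.02  0.01  0.  ] open 0.0853 grip 0.0 q [ 1.11  0.29 -0.15  1.13  0.    1.43]
```

>>> {"method": "jog_arm", "body": {"motion": [{"grip": 60, "dz": -0.2}, {"grip": 60, "dx": -0.2, "dy": -0.05, "dz": -0.2, "rz": 0.15}, {"grip": 60, "dx": -0.4, "dy": -0.1, "dz": -0.2, "rz": 0.3}, {"grip": 60, "dx": -0.6, "dy": -0.16, "dz": -0.2, "rz": 0.45}, {"grip": 60, "dx": -0.8, "dy": -0.22, "dz": -0.2, "rz": 0.6}]}}

```text
validation failed for argument at $.mo...
```

```bash
python3 -c "
from h import *
plan(.531,.252,.26,104)"
```

```text
jog {'dx': -1.4136, 'dy': -0.3932, 'dz': -0.1854, 'rx': -0.0, 'ry': -0.0001, 'rz': 0.9593}
t 0.9 tcp [0.166  0.498  0.2044] F [ 0.37  0.67 -0.27] T [-0.02  0.01  0.  ] open 0.0853 grip 0.0 q [ 1.11  0.29 -0.15  1.13  0.    1.43]
```

>>> {"method": "jog_arm", "body": {"motion": [{"grip": 60, "dx": 0, "dy": 0, "dz": -0.2, "rx": 0, "ry": 0, "rz": 0}, {"grip": 60, "dx": -0.2, "dy": -0.05, "dz": -0.2, "rx": 0, "ry": 0, "rz": 0.15}, {"grip": 60, "dx": -0.4, "dy": -0.1, "dz": -0.2, "rx": 0, "ry": 0, "rz": 0.3}, {"grip": 60, "dx": -0.6, "dy": -0.16, "dz": -0.2, "rx": 0, "ry": 0, "rz": 0.45}, {"grip": 60, "dx": -0.8, "dy": -0.22, "dz": -0.2, "rx": 0, "ry": 0, "rz": 0.6}]}}

```text
clock: 1.52
tcp_pos: [0.3741, 0.3585, 0.2646]
orientation: [[-0.578, 0.816, 0.0], [0.816, 0.578, 0.0], [0.0, 0.001, -1.0]]
wrist_force: [0.5, 0.8, 0.5]
opening: 0.0598
grip_force: 0.0
```

```bash
python3 -c "
from h import *
plan(.531,.252,.26,104)"
```

```text
jog {'dx': -0.5918, 'dy': 0.2219, 'dz': 0.0153, 'rx': 0.0005, 'ry': -0.0002, 'rz': 0.3547}
t 1.52 tcp [0.3741 0.3585 0.2646] F [0.46 0.78 0.48] T [ 0.08 -0.01 -0.01] open 0.0598 grip 0.0 q [ 0.62  0.25 -0.05  1.27  0.    1.58]
```

>>> {"method": "jog_arm", "body": {"motion": [{"grip": 60, "dx": -0.2, "dy": 0.07, "dz": 0, "rx": 0, "ry": 0, "rz": 0.15}, {"grip": 60, "dx": -0.4, "dy": 0.15, "dz": 0, "rx": 0, "ry": 0, "rz": 0.3}, {"grip": 60, "dx": -0.59, "dy": 0.22, "dz": 0, "rx": 0, "ry": 0, "rz": 0.355}, {"grip": 60, "dx": -0.59, "dy": 0.22, "dz": 0, "rx": 0, "ry": 0, "rz": 0.355}, {"grip": 60, "dx": -0.59, "dy": 0.22, "dz": 0, "rx": 0, "ry": 0, "rz": 0.355}]}}

```text
clock: 2.15
tcp_pos: [0.529, 0.254, 0.2641]
orientation: [[-0.246, 0.969, -0.001], [0.969, 0.246, 0.0], [0.0, -0.001, -1.0]]
wrist_force: [-0.1, 0.6, 0.0]
opening: 0.0599
grip_force: 0.0
```

```bash
python3 - <<'E'
from h import *
im,P=cloud("wrist"); cv2.imwrite("pics/w1.png",im)
for xy in ((.502,-.022),(.523,.116),(.531,.252)): print(bar(P,xy))
print([(round(o["p"],2),np.round(o["point"],3).tolist()) for o in r.spot_point("wrist","canister_1_grip")])
plan(.531,.252,.181,104)
E
```

```text
None
(1469, [0.522, 0.133, 0.521, 0.138, 0.21], [0.016, 0.078], 'bar deg', np.float64(95.7))
(2713, [0.529, 0.261, 0.529, 0.262, 0.21], [0.016, 0.097], 'bar deg', np.float64(104.1))
[(0.81, [0.531, 0.258, 0.197])]
jog {'dx': -0.0115, 'dy': 0.0064, 'dz': 0.2785, 'rx': -0.0002, 'ry': -0.0002, 'rz': 0.0057}
t 2.25 tcp [0.5283 0.2549 0.2646] F [ 0.2   0.64 -0.39] T [ 0.04  0.07 -0.  ] open 0.0602 grip 0.0 q [0.32 0.39 0.15 1.33 0.   1.65]
```

View pics/w1.png

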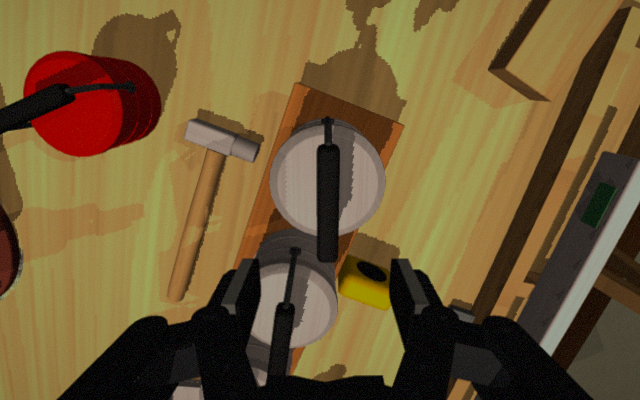

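The wrist view shows bar C at about (328,200), centred across the jaws and clear of everything else. I descend and grip.

>>> {"method": "jog_arm", "body": {"motion": [{"grip": 60, "dx": 0.01, "dy": 0.004, "dz": 0.14, "rx": 0, "ry": 0, "rz": 0}, {"grip": 60, "dx": 0.01, "dy": 0.004, "dz": 0.28, "rx": 0, "ry": 0, "rz": 0}, {"grip": 60, "dx": 0.01, "dy": 0.004, "dz": 0.28, "rx": 0, "ry": 0, "rz": 0}, {"grip": 12, "dx": 0.01, "dy": 0.004, "dz": 0.28, "rx": 0, "ry": 0, "rz": 0}, {"grip": 12, "dx": 0.01, "dy": 0.004, "dz": 0.28, "rx": 0, "ry": 0, "rz": 0}], "force": 60}}

```text
clock: 2.88
tcp_pos: [0.5307, 0.258, 0.1825]
orientation: [[-0.247, 0.969, 0.003], [0.969, 0.247, 0.001], [0.0, 0.003, -1.0]]
wrist_force: [0.5, -0.7, -0.2]
opening: 0.0244
grip_force: 0.0
```

>>> {"method": "jog_arm", "body": {"motion": [{"grip": 12, "dx": 0, "dy": 0, "dz": 0, "rx": 0, "ry": 0, "rz": 0}, {"grip": 12, "dx": 0, "dy": 0, "dz": 0, "rx": 0, "ry": 0, "rz": 0}, {"grip": 12, "dx": 0, "dy": 0, "dz": 0, "rx": 0, "ry": 0, "rz": 0}]}}

```text
clock: 3.25
tcp_pos: [0.5304, 0.2577, 0.1827]
orientation: [[-0.246, 0.969, 0.003], [0.969, 0.246, 0.001], [0.0, 0.003, -1.0]]
wrist_force: [-3.9, -1.1, 11.9]
opening: 0.0118
grip_force: 5.8
```

```bash
python3 - <<'E'
from h import *
im,P=cloud("side"); plan(.53,.256,.181,104)
im2,_=cloud("wrist")
cv2.imwrite("pics/g1.png",np.vstack([cv2.resize(im[100:240,200:400],(430,300),interpolation=2),cv2.resize(im2,(430,270))]))
E
```

```text
jog {'dx': -0.0052, 'dy': -0.0028, 'dz': 0.0059, 'rx': 0.0029, 'ry': -0.0005, 'rz': 0.0044}
t 3.3 tcp [0.5304 0.2577 0.1828] F [-3.68  0.3  10.92] T [-0.12  0.7  -0.03] open 0.0116 grip 5.8 q [ 0.33  0.42 -0.02  1.13  0.    1.65]
```

View pics/g1.png

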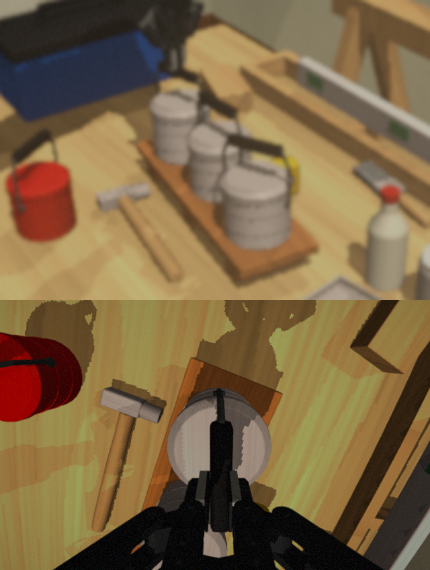

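The side view shows C still standing upright. The wrist view has the fingers around the bar at about (222,480), but the opening is only 11.6 mm and the tool is being pushed up with 11 N. That suggests I'm pinching the bar's upper edge, so I reopen, go 8 mm lower and grip again.

>>> {"method": "jog_arm", "body": {"motion": [{"grip": 45, "dx": 0, "dy": 0, "dz": 0, "rx": 0, "ry": 0, "rz": 0}, {"grip": 45, "dx": 0, "dy": 0, "dz": 0, "rx": 0, "ry": 0, "rz": 0}, {"grip": 45, "dx": 0, "dy": 0, "dz": 0.03, "rx": 0, "ry": 0, "rz": 0}, {"grip": 45, "dx": 0, "dy": 0, "dz": 0.03, "rx": 0, "ry": 0, "rz": 0}]}}

```text
clock: 3.85
tcp_pos: [0.5374, 0.2602, 0.1824]
orientation: [[-0.247, 0.969, 0.021], [0.969, 0.247, 0.008], [0.002, 0.022, -1.0]]
wrist_force: [-6.8, -0.5, 62.6]
opening: 0.0448
grip_force: 30.3
```

```bash
python3 - <<'E'
from h import *
im2,P=cloud("wrist");plan(.53,.256,.181,104)
print(bar(P,(.53,.257)))
q=P.reshape(-1,3);k=(np.hypot(q[:,0]-.53,q[:,1]-.27)<.06)&(q[:,2]<.23)&(q[:,2]>.1);print(np.histogram(q[k][:,2],bins=np.arange(.1,.231,.01)))
cv2.imwrite("pics/g2.png",im2)
E
```

```text
jog {'dx': -0.0075, 'dy': -0.0269, 'dz': 0.0041, 'rx': 0.0209, 'ry': -0.002, 'rz': 0.0047}
t 3.9 tcp [0.5372 0.2601 0.1824] F [-6.67 -0.47 63.06] T [ 0.24 -0.24 -0.03] open 0.0454 grip 30.4 q [ 0.33  0.42 -0.02  1.11  0.    1.65]
(6697, [0.551, 0.265, 0.549, 0.27, 0.215], [0.071, 0.079], 'bar deg', np.float64(103.9))
(array([  165,   179,   308,    81,  2639, 10170,   371,    53,   139,
         165,   974,  5456,  1033]), array([0.1 , 0.11, 0.12, 0.13, 0.14, 0.15, 0.16, 0.17, 0.18, 0.19, 0.2 ,
       0.21, 0.22, 0.23]))
```

View pics/g2.png

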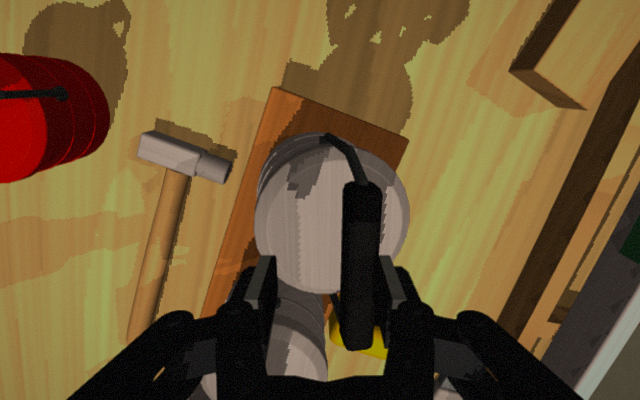

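The wrist view shows the bar at (362,260), pushed against the right pad and the canister leaning, with 63 N upward on the tool. I back off straight away.

>>> {"method": "jog_arm", "body": {"motion": [{"grip": 45, "dx": 0, "dy": -0.02, "dz": -0.03, "rx": 0, "ry": 0, "rz": 0}]}}

```text
clock: 4.03
tcp_pos: [0.5265, 0.2567, 0.1847]
orientation: [[-0.246, 0.969, 0.008], [0.969, 0.246, 0.003], [0.001, 0.008, -1.0]]
wrist_force: [-0.3, -0.7, -1.0]
opening: 0.0452
grip_force: 0.0
```

```bash
python3 - <<'E'
from h import *
plan(.53,.256,.21,104)
q=None
for c in("side","scene"):
    im,P=cloud(c)
    print(bar(P,(.53,.257)))
    p=P[np.isfinite(P[...,0])]
    for xy in((.53,.252),):
        k=(np.hypot(p[:,0]-xy[0],p[:,1]-xy[1])<.045)&(p[:,2]<.165)&(p[:,2]>.135); l=p[k]
        A=np.c_[l[:,:2]-xy,np.ones(len(l))]; print("lid plane",len(l),np.round(np.linalg.lstsq(A,l[:,2],rcond=None)[0],3))
    cv2.imwrite(f"pics/{c}3.png",im)
a=cv2.imread("pics/side3.png")[90:230,220:360];b=cv2.imread("pics/scene3.png")[100:240,310:450]
cv2.imwrite("pics/g3.png",cv2.resize(np.hstack([a,b]),None,fx=2.8,fy=2.8,interpolation=2))
E
```

```text
jog {'dx': -0.0051, 'dy': 0.0114, 'dz': -0.0842, 'rx': 0.0078, 'ry': -0.0007, 'rz': 0.0043}
t 4.03 tcp [0.5265 0.2567 0.1847] F [-0.31 -0.66 -0.99] T [-0.03  0.02  0.  ] open 0.0452 grip 0.0 q [ 0.33  0.41 -0.03  1.12  0.    1.65]
(113, [0.526, 0.25, 0.528, 0.239, 0.218], [0.087, 0.06], 'bar deg', np.float64(104.4))
lid plane 194 [0.009 0.009 0.149]
(137, [0.529, 0.253, 0.532, 0.248, 0.216], [0.089, 0.052], 'bar deg', np.float64(104.6))
lid plane 387 [0.024 0.008 0.147]
```

View pics/g3.png

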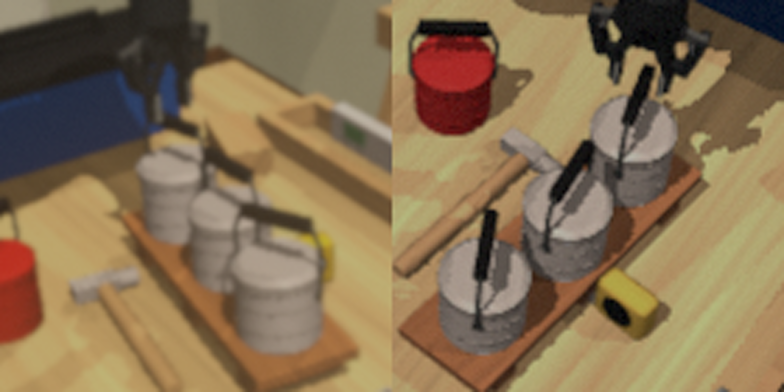

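C is upright again: the lid plane is level and there is no force. In the scene crop (right), the fingertips at about (640,80) look to be at the far end of the bar or above it. I project the TCP into the images to check.

```bash
python3 - <<'E'
from h import *
def proj(c,p):
    m=r.camera_model(c);K=np.array(m["mtx"]);T=np.linalg.inv(m["pose"]);v=T[:3,:3]@p+T[:3,3];x,y=v[:2]/v[2];f=1+m["k1"]*(x*x+y*y);return np.array([K[0,0]*x*f+K[0,2],K[1,1]*y*f+K[1,2]])
s=r.get_state();O=s["orientation"];t=s["tcp_pos"]
tiles=[]
for c,(cu,cv_,w) in {"scene":(400,140,50),"wrist":(320,260,140)}.items():
    im,P=cloud(c)
    F=400/(2*w)
    cr=cv2.resize(im[cv_-w:cv_+w if cv_+w<=400 else 400,cu-w:cu+w],None,fx=F,fy=F,interpolation=2)
    for off,col in((t,(0,0,255)),(t-O[:,2]*.0187,(0,255,0)),(t+O[:,1]*.0226,(255,0,0)),(t-O[:,1]*.0226,(255,0,0)),(np.array([.53,.255,.2]),(0,255,255))):
        u=(proj(c,off)-[cu-w,cv_-w])*F; cv2.circle(cr,tuple(int(a) for a in u),4,col,-1)
    tiles.append(cr[:400,:400])
    p=P.reshape(-1,3); k=(np.hypot(p[:,0]-t[0],p[:,1]-t[1])<.09)&(p[:,2]>.16)&(p[:,2]<.3)
    if c=="scene":
        for z in np.arange(.17,.30,.01):
            l=p[k&(abs(p[:,2]-z)<.005)]; print(round(z,3),len(l),np.round([l[:,0].min(),l[:,0].max(),l[:,1].min(),l[:,1].max()],3) if len(l) else "")
cv2.imwrite("pics/g4.png",np.hstack(tiles))
E
```

```text
0.17 4 [0.522 0.547 0.171 0.205]
0.18 7 [0.544 0.551 0.2   0.221]
0.19 4 [0.536 0.546 0.206 0.26 ]
0.2 51 [0.517 0.551 0.204 0.302]
0.21 76 [0.496 0.556 0.208 0.297]
0.22 13 [0.495 0.56  0.239 0.258]
0.23 23 [0.494 0.563 0.237 0.272]
0.24 19 [0.495 0.565 0.236 0.262]
0.25 22 [0.483 0.567 0.236 0.261]
0.26 65 [0.475 0.581 0.23  0.28 ]
0.27 62 [0.476 0.582 0.229 0.282]
0.28 67 [0.47  0.585 0.228 0.275]
0.29 61 [0.465 0.589 0.23  0.272]
```

View pics/g4.png

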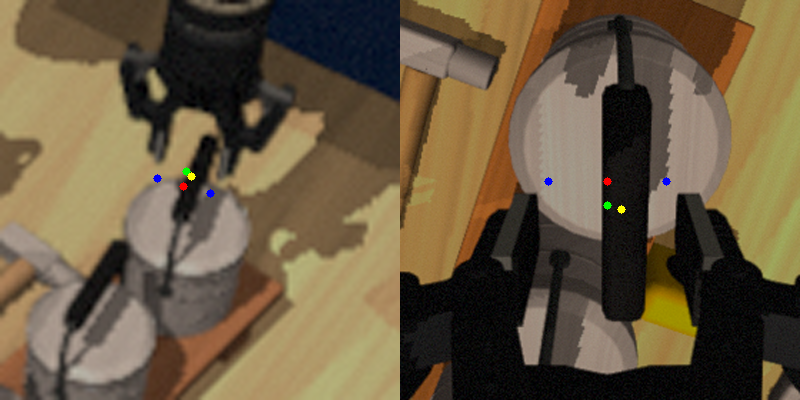

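The projection explains it. At 45 mm open the fingertips actually end near z ≈ 0.205, well behind the nominal TCP, so I was pinching only the bar's top edge. The bar is also about 6 mm to the right of the jaw centre. I centre on it, then go lower.

>>> {"method": "jog_arm", "body": {"motion": [{"grip": 55, "dx": 0, "dy": 0.02, "dz": -0.05, "rx": 0, "ry": 0, "rz": 0}, {"grip": 55, "dx": 0, "dy": 0.02, "dz": -0.05, "rx": 0, "ry": 0, "rz": 0}, {"grip": 55, "dx": 0, "dy": 0.02, "dz": -0.05, "rx": 0, "ry": 0, "rz": 0}]}}

```text
clock: 4.6
tcp_pos: [0.5292, 0.2571, 0.1943]
orientation: [[-0.246, 0.969, -0.001], [0.969, 0.246, -0.001], [-0.0, -0.002, -1.0]]
wrist_force: [0.2, -0.1, -0.4]
opening: 0.0551
grip_force: 0.0
```

```bash
python3 - <<'E'
from h import *
plan(.532,.256,.168,104)
im,P=cloud("wrist"); s=r.get_state(); O=s["orientation"]
L=(P-s["tcp_pos"])@O   # tool coords
p=L[...,:][np.isfinite(L[...,0])]
w=P[np.isfinite(L[...,0])]
k=(np.hypot(w[:,0]-.53,w[:,1]-.255)<.052)&(w[:,2]>.2)&(w[:,2]<.216)&(abs(p[:,1])<.026)
print("bar in tool y:",np.percentile(p[k][:,1],[2,50,98]).round(4),"x",np.percentile(p[k][:,0],[1,99]).round(4),k.sum())
for a,b in((.02,.07),(-.07,-.02)):
    k=(p[:,1]>a)&(p[:,1]<b)&(abs(p[:,0])<.02)&(p[:,2]>-.1)&(p[:,2]<.02); print("finger",k.sum(),"y",np.percentile(p[k][:,1],[2,98]).round(4),"zmax",np.percentile(p[k][:,2],[90,99]).round(4))
E
```

```text
jog {'dx': -0.0059, 'dy': 0.0082, 'dz': 0.0877, 'rx': -0.0015, 'ry': 0.0001, 'rz': 0.0043}
t 4.6 tcp [0.5292 0.2571 0.1943] F [ 0.23 -0.12 -0.41] T [0.04 0.   0.04] open 0.0551 grip 0.0 q [ 0.33  0.42  0.01  1.16 -0.    1.65]
bar in tool y: [-0.0064  0.0011  0.0088] x [-0.0425  0.0428] 4721
finger 10361 y [0.0237 0.0601] zmax [-0.0529 -0.0361]
finger 10324 y [-0.0595 -0.0232] zmax [-0.0531 -0.036 ]
```

>>> {"method": "jog_arm", "body": {"motion": [{"grip": 55, "dx": 0, "dy": 0.004, "dz": 0.05, "rx": 0, "ry": 0, "rz": 0}, {"grip": 55, "dx": 0, "dy": 0.004, "dz": 0.1, "rx": 0, "ry": 0, "rz": 0}, {"grip": 40, "dx": 0, "dy": 0.004, "dz": 0.104, "rx": 0, "ry": 0, "rz": 0}, {"grip": 25, "dx": 0, "dy": 0.004, "dz": 0.104, "rx": 0, "ry": 0, "rz": 0}, {"grip": 25, "dx": 0, "dy": 0.004, "dz": 0.104, "rx": 0, "ry": 0, "rz": 0}]}}

```text
clock: 5.28
tcp_pos: [0.5311, 0.2577, 0.1646]
orientation: [[-0.246, 0.969, 0.001], [0.969, 0.246, 0.0], [0.0, 0.001, -1.0]]
wrist_force: [-0.1, -0.5, -1.4]
opening: 0.0251
grip_force: 0.0
```

>>> {"method": "jog_arm", "body": {"motion": [{"grip": 8, "dx": 0, "dy": 0, "dz": 0, "rx": 0, "ry": 0, "rz": 0}, {"grip": 8, "dx": 0, "dy": 0, "dz": 0, "rx": 0, "ry": 0, "rz": 0}, {"grip": 8, "dx": 0, "dy": 0, "dz": 0, "rx": 0, "ry": 0, "rz": 0}, {"grip": 8, "dx": 0, "dy": 0, "dz": 0, "rx": 0, "ry": 0, "rz": 0}]}}

```text
clock: 5.78
tcp_pos: [0.5309, 0.2577, 0.1648]
orientation: [[-0.246, 0.969, 0.001], [0.969, 0.246, 0.0], [0.0, 0.001, -1.0]]
wrist_force: [-2.9, -0.1, 5.6]
opening: 0.0148
grip_force: 59.7
```

A real grip now: 60 N at about 15 mm. I lift 15 mm and weigh.

>>> {"method": "jog_arm", "body": {"motion": [{"grip": 8, "dx": 0, "dy": 0, "dz": -0.025, "rx": 0, "ry": 0, "rz": 0}, {"grip": 8, "dx": 0, "dy": 0, "dz": -0.05, "rx": 0, "ry": 0, "rz": 0}, {"grip": 8, "dx": 0, "dy": 0, "dz": -0.05, "rx": 0, "ry": 0, "rz": 0}, {"grip": 8, "dx": 0, "dy": 0, "dz": -0.05, "rx": 0, "ry": 0, "rz": 0}]}}

```text
clock: 6.28
tcp_pos: [0.5308, 0.2576, 0.179]
orientation: [[-0.246, 0.969, -0.0], [0.969, 0.246, -0.0], [-0.0, -0.0, -1.0]]
wrist_force: [0.3, 0.3, -3.4]
opening: 0.0142
grip_force: 58.8
```

```bash
python3 - <<'E'
from h import *
F=[]
for _ in range(4):
    im,P=cloud("scene"); F.append(r.get_state()["wrist_force"])
print(np.mean(F,0)); plan(.532,.256,.165,104)
p=P[np.isfinite(P[...,0])]
k=(np.hypot(p[:,0]-.535,p[:,1]-.24)<.045)&(p[:,2]<.18)&(p[:,2]>.135); l=p[k]
print("lid z",np.percentile(l[:,2],[10,50,90]))
E
```

```text
[-0.03091723 -0.14793299 -3.09045267]
jog {'dx': -0.0061, 'dy': 0.0031, 'dz': 0.0465, 'rx': -0.0005, 'ry': 0.0001, 'rz': 0.0044}
t 6.47 tcp [0.5307 0.2575 0.1789] F [-0.17 -0.57 -3.67] T [0.04 0.02 0.02] open 0.0145 grip 58.8 q [ 0.33  0.43 -0.02  1.13 -0.    1.65]
lid z [0.14808162 0.15944965 0.16450626]
```

C weighs about 3.3 N, so it's empty. I set it back and release.

>>> {"method": "jog_arm", "body": {"motion": [{"grip": 8, "dx": 0, "dy": 0, "dz": 0.025, "rx": 0, "ry": 0, "rz": 0}, {"grip": 8, "dx": 0, "dy": 0, "dz": 0.04, "rx": 0, "ry": 0, "rz": 0}, {"grip": 8, "dx": 0, "dy": 0, "dz": 0.047, "rx": 0, "ry": 0, "rz": 0}, {"grip": 8, "dx": 0, "dy": 0, "dz": 0.048, "rx": 0, "ry": 0, "rz": 0}, {"grip": 8, "dx": 0, "dy": 0, "dz": 0.048, "rx": 0, "ry": 0, "rz": 0}]}}

```text
clock: 7.1
tcp_pos: [0.5309, 0.2576, 0.1648]
orientation: [[-0.246, 0.969, 0.0], [0.969, 0.246, 0.0], [-0.0, 0.0, -1.0]]
wrist_force: [-0.1, 0.6, -2.3]
opening: 0.0143
grip_force: 58.8
```

>>> {"method": "jog_arm", "body": {"motion": [{"grip": 20, "dx": 0, "dy": 0, "dz": 0, "rx": 0, "ry": 0, "rz": 0}, {"grip": 35, "dx": 0, "dy": 0, "dz": 0, "rx": 0, "ry": 0, "rz": 0}, {"grip": 55, "dx": 0, "dy": 0, "dz": 0, "rx": 0, "ry": 0, "rz": 0}, {"grip": 55, "dx": 0, "dy": 0, "dz": 0, "rx": 0, "ry": 0, "rz": 0}, {"grip": 55, "dx": 0, "dy": 0, "dz": -0.1, "rx": 0, "ry": 0, "rz": 0}]}}

```text
clock: 7.72
tcp_pos: [0.5294, 0.2571, 0.1932]
orientation: [[-0.246, 0.969, -0.004], [0.969, 0.246, -0.001], [-0.0, -0.004, -1.0]]
wrist_force: [-0.3, -0.3, 0.3]
opening: 0.055
grip_force: 0.0
```

>>> {"method": "jog_arm", "body": {"motion": [{"grip": 55, "dx": 0, "dy": 0, "dz": -0.1, "rx": 0, "ry": 0, "rz": 0}, {"grip": 55, "dx": 0, "dy": 0, "dz": -0.2, "rx": 0, "ry": 0, "rz": 0}, {"grip": 55, "dx": 0, "dy": 0, "dz": -0.22, "rx": 0, "ry": 0, "rz": 0}]}}

```text
clock: 8.1
tcp_pos: [0.5318, 0.258, 0.2627]
orientation: [[-0.246, 0.969, 0.003], [0.969, 0.246, 0.001], [0.0, 0.003, -1.0]]
wrist_force: [0.2, -0.7, -0.4]
opening: 0.0551
grip_force: 0.0
```

```bash
python3 - <<'E'
from h import *
plan(.523,.116,.26,95.6)
im,P=cloud("scene")
for xy in ((.502,-.022),(.523,.116),(.531,.252)): print(bar(P,xy))
im,P=cloud("side")
for xy in ((.502,-.022),(.523,.116),(.531,.252)): print(bar(P,xy))
E
```

```text
jog {'dx': -0.4513, 'dy': -0.1452, 'dz': 0.0084, 'rx': 0.0032, 'ry': -0.0005, 'rz': 0.1444}
t 8.1 tcp [0.5318 0.258  0.2627] F [ 0.19 -0.69 -0.36] T [-0.01  0.03  0.03] open 0.0551 grip 0.0 q [0.33 0.4  0.15 1.32 0.   1.65]
(147, [0.507, -0.025, 0.508, -0.026, 0.212], [0.016, 0.098], 'bar deg', np.float64(116.5))
(149, [0.527, 0.115, 0.529, 0.112, 0.212], [0.017, 0.097], 'bar deg', np.float64(94.7))
(127, [0.535, 0.251, 0.536, 0.247, 0.212], [0.017, 0.096], 'bar deg', np.float64(104.2))
(189, [0.497, -0.023, 0.498, -0.028, 0.21], [0.018, 0.106], 'bar deg', np.float64(117.2))
(135, [0.521, 0.111, 0.52, 0.108, 0.211], [0.017, 0.098], 'bar deg', np.float64(96.4))
(121, [0.528, 0.251, 0.528, 0.246, 0.211], [0.019, 0.098], 'bar deg', np.float64(105.2))
```

>>> {"method": "jog_arm", "body": {"motion": [{"grip": 55, "dx": -0.15, "dy": -0.05, "dz": 0, "rx": 0, "ry": 0, "rz": 0.07}, {"grip": 55, "dx": -0.3, "dy": -0.1, "dz": 0, "rx": 0, "ry": 0, "rz": 0.14}, {"grip": 55, "dx": -0.441, "dy": -0.142, "dz": 0, "rx": 0, "ry": 0, "rz": 0.144}, {"grip": 55, "dx": -0.441, "dy": -0.142, "dz": 0, "rx": 0, "ry": 0, "rz": 0.144}, {"grip": 55, "dx": -0.441, "dy": -0.142, "dz": 0, "rx": 0, "ry": 0, "rz": 0.144}]}}

```text
clock: 8.82
tcp_pos: [0.5217, 0.1191, 0.2599]
orientation: [[-0.098, 0.995, -0.001], [0.995, 0.098, 0.0], [0.0, -0.001, -1.0]]
wrist_force: [-0.1, -0.6, 0.2]
opening: 0.0552
grip_force: 0.0
```

```bash
cat >> h.py <<'E'
def wbar(xy):
    im,P=cloud("wrist"); s=r.get_state(); O=s["orientation"]
    w=P[np.isfinite(P[...,0])]; p=(w-s["tcp_pos"])@O
    k=(np.hypot(w[:,0]-xy[0],w[:,1]-xy[1])<.052)&(w[:,2]>.2)&(w[:,2]<.216)&(abs(p[:,1])<.02)
    q=p[k]; e=np.polyfit(q[:,0],q[:,1],1)
    print("bar tool y",np.percentile(q[:,1],[2,50,98]).round(4),"x",np.percentile(q[:,0],[1,99]).round(4),"angle deg",np.degrees(np.arctan(e[0])).round(1),len(q))
E
python3 - <<'E'
from h import *
wbar((.5235,.119)); plan(.5235,.119,.163,95.6)
E
```

```text
bar tool y [-0.0058  0.0019  0.0093] x [-0.0418  0.0433] angle deg 0.3 2662
jog {'dx': -0.0023, 'dy': 0.0057, 'dz': 0.3236, 'rx': -0.001, 'ry': -0.0003, 'rz': 0.0008}
t 8.88 tcp [0.5218 0.1195 0.2601] F [ 0.37  0.02 -0.52] T [ 0.   -0.03  0.03] open 0.0549 grip 0.0 q [ 0.09  0.29 -0.01  1.27  0.    1.56]
```

Bar B is centred to within 2 mm and aligned. I descend, grip and lift.

>>> {"method": "jog_arm", "body": {"motion": [{"grip": 55, "dx": 0, "dy": 0.006, "dz": 0.15, "rx": 0, "ry": 0, "rz": 0}, {"grip": 55, "dx": 0, "dy": 0.006, "dz": 0.3, "rx": 0, "ry": 0, "rz": 0}, {"grip": 55, "dx": 0, "dy": 0.006, "dz": 0.32, "rx": 0, "ry": 0, "rz": 0}, {"grip": 40, "dx": 0, "dy": 0.006, "dz": 0.32, "rx": 0, "ry": 0, "rz": 0}, {"grip": 25, "dx": 0, "dy": 0.006, "dz": 0.32, "rx": 0, "ry": 0, "rz": 0}]}}

```text
clock: 9.5
tcp_pos: [0.5251, 0.1195, 0.1666]
orientation: [[-0.098, 0.995, 0.003], [0.995, 0.098, 0.0], [-0.0, 0.003, -1.0]]
wrist_force: [0.2, 0.3, -1.1]
opening: 0.0253
grip_force: 0.0
```

>>> {"method": "jog_arm", "body": {"motion": [{"grip": 8, "dx": 0, "dy": 0, "dz": 0, "rx": 0, "ry": 0, "rz": 0}, {"grip": 8, "dx": 0, "dy": 0, "dz": 0, "rx": 0, "ry": 0, "rz": 0}, {"grip": 8, "dx": 0, "dy": 0, "dz": 0, "rx": 0, "ry": 0, "rz": 0}, {"grip": 8, "dx": 0, "dy": 0, "dz": 0, "rx": 0, "ry": 0, "rz": 0}]}}

```text
clock: 10.0
tcp_pos: [0.5244, 0.1192, 0.1664]
orientation: [[-0.098, 0.995, 0.002], [0.995, 0.098, 0.0], [0.0, 0.002, -1.0]]
wrist_force: [-2.9, 0.2, 6.6]
opening: 0.0148
grip_force: 58.9
```

>>> {"method": "jog_arm", "body": {"motion": [{"grip": 8, "dx": 0, "dy": 0, "dz": -0.025, "rx": 0, "ry": 0, "rz": 0}, {"grip": 8, "dx": 0, "dy": 0, "dz": -0.05, "rx": 0, "ry": 0, "rz": 0}, {"grip": 8, "dx": 0, "dy": 0, "dz": -0.05, "rx": 0, "ry": 0, "rz": 0}, {"grip": 8, "dx": 0, "dy": 0, "dz": -0.05, "rx": 0, "ry": 0, "rz": 0}]}}

```text
clock: 10.5
tcp_pos: [0.5239, 0.119, 0.1797]
orientation: [[-0.098, 0.995, -0.0], [0.995, 0.098, -0.0], [-0.0, -0.0, -1.0]]
wrist_force: [0.1, 0.3, -3.9]
opening: 0.0145
grip_force: 59.0
```

```bash
python3 - <<'E'
from h import *
F=[]
for _ in range(4):
    im,P=cloud("scene"); F.append(r.get_state()["wrist_force"])
print(np.mean(F,0)); plan(.484,-.254,.4,95)
p=P[np.isfinite(P[...,0])]
k=(np.hypot(p[:,0]-.528,p[:,1]-.105)<.045)&(p[:,2]<.18)&(p[:,2]>.135); print("lid z",np.percentile(p[k][:,2],[10,50,90]))
# tray: floor/rim points
for c in("scene","side"):
    im,P=cloud(c); o=r.outline_of(c,"tray"); print(c,[(round(a["p"],2),int(a["region"].sum())) for a in o][:3])
    q=P[o[0]["region"]]; q=q[(q[:,2]<.03)&(q[:,2]>-.005)]; print(cv2.minAreaRect(q[:,:2].astype(np.float32)),np.percentile(q[:,2],[5,50,95]))
E
```

```text
[-0.04370066 -0.04611651 -3.62079466]
jog {'dx': -1.2245, 'dy': -0.254, 'dz': -0.7348, 'rx': -0.0006, 'ry': 0.0, 'rz': 0.0104}
t 10.7 tcp [0.5237 0.119  0.1795] F [ 0.99  0.56 -4.01] T [-0.02  0.02 -0.03] open 0.0144 grip 59.0 q [ 0.09  0.33 -0.17  1.08 -0.    1.56]
lid z [0.14835599 0.15884443 0.16348792]
scene [(0.91, 3961)]
((0.48077279329299927, -0.25521644949913025), (0.2127937376499176, 0.21275390684604645), 10.602396011352539) [-0.00257637  0.00319481  0.01402212]
side [(0.75, 3712)]
((0.488958477973938, -0.25221288204193115), (0.22348101437091827, 0.2163967490196228), 10.043752670288086) [0.00116508 0.00433009 0.01495075]
```

B weighs about 3.6 N, so it's empty too. I set it back and move to A.

>>> {"method": "jog_arm", "body": {"motion": [{"grip": 8, "dx": 0, "dy": 0, "dz": 0.025, "rx": 0, "ry": 0, "rz": 0}, {"grip": 8, "dx": 0, "dy": 0, "dz": 0.04, "rx": 0, "ry": 0, "rz": 0}, {"grip": 8, "dx": 0, "dy": 0, "dz": 0.047, "rx": 0, "ry": 0, "rz": 0}, {"grip": 8, "dx": 0, "dy": 0, "dz": 0.048, "rx": 0, "ry": 0, "rz": 0}, {"grip": 8, "dx": 0, "dy": 0, "dz": 0.048, "rx": 0, "ry": 0, "rz": 0}]}}

```text
clock: 11.52
tcp_pos: [0.5238, 0.1191, 0.1665]
orientation: [[-0.098, 0.995, 0.001], [0.995, 0.098, 0.0], [-0.0, 0.001, -1.0]]
wrist_force: [-6.1, -0.5, 11.2]
opening: 0.0147
grip_force: 61.0
```

>>> {"method": "jog_arm", "body": {"motion": [{"grip": 20, "dx": 0, "dy": 0, "dz": 0, "rx": 0, "ry": 0, "rz": 0}, {"grip": 35, "dx": 0, "dy": 0, "dz": 0, "rx": 0, "ry": 0, "rz": 0}, {"grip": 55, "dx": 0, "dy": 0, "dz": 0, "rx": 0, "ry": 0, "rz": 0}, {"grip": 55, "dx": 0, "dy": 0, "dz": 0, "rx": 0, "ry": 0, "rz": 0}, {"grip": 55, "dx": 0, "dy": 0, "dz": -0.1, "rx": 0, "ry": 0, "rz": 0}]}}

```text
clock: 12.15
tcp_pos: [0.5225, 0.1189, 0.194]
orientation: [[-0.098, 0.995, -0.004], [0.995, 0.098, -0.0], [0.0, -0.004, -1.0]]
wrist_force: [-0.1, 0.6, 1.2]
opening: 0.0552
grip_force: 0.0
```

>>> {"method": "jog_arm", "body": {"motion": [{"grip": 55, "dx": 0, "dy": 0, "dz": -0.1, "rx": 0, "ry": 0, "rz": 0}, {"grip": 55, "dx": 0, "dy": 0, "dz": -0.2, "rx": 0, "ry": 0, "rz": 0}, {"grip": 55, "dx": 0, "dy": 0, "dz": -0.22, "rx": 0, "ry": 0, "rz": 0}]}}

```text
clock: 12.52
tcp_pos: [0.525, 0.1191, 0.2632]
orientation: [[-0.098, 0.995, 0.003], [0.995, 0.098, 0.0], [-0.0, 0.003, -1.0]]
wrist_force: [-0.2, 0.5, 0.1]
opening: 0.055
grip_force: 0.0
```

```bash
python3 - <<'E'
from h import *
plan(.502,-.018,.26,116.7)
E
```

```text
jog {'dx': -0.4474, 'dy': -0.1211, 'dz': 0.0102, 'rx': 0.003, 'ry': 0.0006, 'rz': -0.3513}
t 12.53 tcp [0.525  0.1191 0.2632] F [-0.23  0.52  0.14] T [-0.02 -0.03  0.03] open 0.055 grip 0.0 q [ 0.09  0.29 -0.    1.28 -0.    1.56]
```

>>> {"method": "jog_arm", "body": {"motion": [{"grip": 55, "dx": -0.15, "dy": -0.04, "dz": 0, "rx": 0, "ry": 0, "rz": -0.15}, {"grip": 55, "dx": -0.3, "dy": -0.08, "dz": 0, "rx": 0, "ry": 0, "rz": -0.3}, {"grip": 55, "dx": -0.447, "dy": -0.12, "dz": 0, "rx": 0, "ry": 0, "rz": -0.351}, {"grip": 55, "dx": -0.447, "dy": -0.12, "dz": 0, "rx": 0, "ry": 0, "rz": -0.351}, {"grip": 55, "dx": -0.447, "dy": -0.12, "dz": 0, "rx": 0, "ry": 0, "rz": -0.351}]}}

```text
clock: 13.15
tcp_pos: [0.501, -0.0177, 0.2608]
orientation: [[-0.448, 0.894, -0.001], [0.894, 0.448, 0.001], [0.001, -0.0, -1.0]]
wrist_force: [0.3, -0.2, -0.5]
opening: 0.0547
grip_force: 0.0
```

```bash
python3 - <<'E'
from h import *
wbar((.502,-.018)); plan(.502,-.018,.163,116.7)
E
```

```text
bar tool y [-0.0084 -0.0007  0.0069] x [-0.0426  0.0423] angle deg 0.6 2660
jog {'dx': -0.0038, 'dy': 0.0016, 'dz': 0.3264, 'rx': -0.0004, 'ry': -0.0007, 'rz': -0.0003}
t 13.2 tcp [ 0.5011 -0.0172  0.2609] F [1.23 0.19 0.67] T [-0.02 -0.04  0.01] open 0.0549 grip 0.0 q [-0.18  0.22 -0.1   1.25  0.    0.92]
```

Bar A is centred. I descend, grip and weigh.

>>> {"method": "jog_arm", "body": {"motion": [{"grip": 55, "dx": 0, "dy": -0.002, "dz": 0.15, "rx": 0, "ry": 0, "rz": 0}, {"grip": 55, "dx": 0, "dy": -0.002, "dz": 0.3, "rx": 0, "ry": 0, "rz": 0}, {"grip": 55, "dx": 0, "dy": -0.002, "dz": 0.325, "rx": 0, "ry": 0, "rz": 0}, {"grip": 40, "dx": 0, "dy": -0.002, "dz": 0.325, "rx": 0, "ry": 0, "rz": 0}, {"grip": 25, "dx": 0, "dy": -0.002, "dz": 0.325, "rx": 0, "ry": 0, "rz": 0}]}}

```text
clock: 13.82
tcp_pos: [0.502, -0.0181, 0.1656]
orientation: [[-0.449, 0.893, 0.003], [0.893, 0.449, -0.0], [-0.002, 0.002, -1.0]]
wrist_force: [-0.6, 0.3, 0.6]
opening: 0.0253
grip_force: 0.0
```

>>> {"method": "jog_arm", "body": {"motion": [{"grip": 8, "dx": 0, "dy": 0, "dz": 0, "rx": 0, "ry": 0, "rz": 0}, {"grip": 8, "dx": 0, "dy": 0, "dz": 0, "rx": 0, "ry": 0, "rz": 0}, {"grip": 8, "dx": 0, "dy": 0, "dz": 0, "rx": 0, "ry": 0, "rz": 0}, {"grip": 8, "dx": 0, "dy": 0, "dz": 0, "rx": 0, "ry": 0, "rz": 0}], "force": 80}}

```text
clock: 14.32
tcp_pos: [0.5012, -0.0187, 0.1655]
orientation: [[-0.449, 0.894, 0.002], [0.894, 0.449, -0.001], [-0.002, 0.001, -1.0]]
wrist_force: [-3.0, -1.4, 7.1]
opening: 0.0141
grip_force: 78.8
```

>>> {"method": "jog_arm", "body": {"motion": [{"grip": 8, "dx": 0, "dy": 0, "dz": -0.025, "rx": 0, "ry": 0, "rz": 0}, {"grip": 8, "dx": 0, "dy": 0, "dz": -0.05, "rx": 0, "ry": 0, "rz": 0}, {"grip": 8, "dx": 0, "dy": 0, "dz": -0.05, "rx": 0, "ry": 0, "rz": 0}, {"grip": 8, "dx": 0, "dy": 0, "dz": -0.05, "rx": 0, "ry": 0, "rz": 0}]}}

```text
clock: 14.82
tcp_pos: [0.5006, -0.0182, 0.1787]
orientation: [[-0.449, 0.894, -0.0], [0.894, 0.449, 0.0], [0.0, -0.0, -1.0]]
wrist_force: [0.1, -0.3, -7.0]
opening: 0.0145
grip_force: 78.7
```

```bash
python3 - <<'E'
from h import *
F=[]
for _ in range(4):
    im,P=cloud("scene"); F.append(r.get_state()["wrist_force"])
print(np.mean(F,0)); plan(.485,-.254,.30,100)
p=P[np.isfinite(P[...,0])]
k=(np.hypot(p[:,0]-.508,p[:,1]+.03)<.045)&(p[:,2]<.18)&(p[:,2]>.135); print("lid z",np.percentile(p[k][:,2],[10,50,90]))
for c in("scene","side"):
    r.capture(c)
    print([(round(o["p"],2),np.round(o["point"],3).tolist()) for o in r.spot_point(c,"tray_in")+r.spot_point(c,"tray")])
E
```

```text
[-0.55134599 -0.01270632 -8.00448699]
jog {'dx': -0.6791, 'dy': -0.3994, 'dz': -0.4046, 'rx': -0.0005, 'ry': -0.0002, 'rz': 0.278}
t 15.03 tcp [ 0.5005 -0.0182  0.1786] F [-0.42 -0.25 -8.72] T [ 0.05 -0.02 -0.01] open 0.0141 grip 78.7 q [-0.18  0.26 -0.26  1.05 -0.    0.92]
lid z [0.14980797 0.15852001 0.16335159]
[(0.63, [0.478, -0.258, 0.002]), (0.28, [0.624, 0.106, 0.004])]
[(0.97, [0.484, -0.259, 0.001]), (0.59, [0.48, -0.261, 0.003])]
```

A weighs about 8.2 N, so it's the full one. I lift it and carry it over the tray.

>>> {"method": "jog_arm", "body": {"motion": [{"grip": 8, "dx": 0, "dy": 0, "dz": -0.08, "rx": 0, "ry": 0, "rz": 0}, {"grip": 8, "dx": 0, "dy": 0, "dz": -0.19, "rx": 0, "ry": 0, "rz": 0}, {"grip": 8, "dx": -0.05, "dy": -0.03, "dz": -0.2, "rx": 0, "ry": 0, "rz": 0}, {"grip": 8, "dx": -0.16, "dy": -0.09, "dz": -0.2, "rx": 0, "ry": 0, "rz": 0}, {"grip": 8, "dx": -0.28, "dy": -0.16, "dz": -0.2, "rx": 0, "ry": 0, "rz": 0}]}}

```text
clock: 15.95
tcp_pos: [0.4951, -0.1161, 0.2382]
orientation: [[-0.45, 0.893, -0.001], [0.893, 0.45, -0.0], [0.0, -0.001, -1.0]]
wrist_force: [0.0, 0.4, -7.1]
opening: 0.0138
grip_force: 79.2
```

>>> {"method": "jog_arm", "body": {"motion": [{"grip": 8, "dx": -0.12, "dy": -0.07, "dz": 0, "rx": 0, "ry": 0, "rz": 0}, {"grip": 8, "dx": -0.24, "dy": -0.14, "dz": 0, "rx": 0, "ry": 0, "rz": 0}, {"grip": 8, "dx": -0.34, "dy": -0.2, "dz": 0, "rx": 0, "ry": 0, "rz": 0}, {"grip": 8, "dx": -0.39, "dy": -0.23, "dz": 0, "rx": 0, "ry": 0, "rz": 0}, {"grip": 8, "dx": -0.4, "dy": -0.24, "dz": 0, "rx": 0, "ry": 0, "rz": 0}]}}

```text
clock: 16.58
tcp_pos: [0.4845, -0.2552, 0.2381]
orientation: [[-0.448, 0.894, -0.001], [0.894, 0.448, 0.001], [0.001, -0.0, -1.0]]
wrist_force: [0.6, 0.3, -7.7]
opening: 0.0139
grip_force: 79.2
```

```bash
python3 - <<'E'
from h import *
for c in("scene","side"):
    r.capture(c); print([(round(o["p"],2),np.round(o["point"],3).tolist()) for o in r.spot_point(c,"canister_1")])
plan(.484,-.255,.121)
E
```

```text
[(0.9, [0.522, 0.118, 0.049]), (0.85, [0.483, -0.257, 0.124]), (0.85, [0.266, 0.258, 0.0]), (0.74, [0.525, 0.256, 0.051]), (0.7, [0.667, -0.438, -0.002]), (0.48, [0.62, -0.175, 0.001]), (0.47, [0.482, -0.258, 0.002])]
[(0.95, [0.532, 0.251, 0.049]), (0.93, [0.27, 0.255, 0.0]), (0.91, [0.486, -0.254, 0.122]), (0.63, [0.663, -0.437, 0.001]), (0.56, [0.525, 0.119, 0.049]), (0.19, [0.387, 0.124, -0.002])]
jog {'dx': -0.0037, 'dy': -0.0057, 'dz': 0.3927}
t 16.77 tcp [ 0.4851 -0.2533  0.2388] F [ 1.09  0.47 -7.18] T [0.04 0.02 0.02] open 0.0141 grip 79.2 q [-0.62  0.32 -0.02  1.23  0.    0.49]
```

It is over the tray centre with its underside at about 0.123. I lower it fast at first, then slowly.

>>> {"method": "jog_arm", "body": {"motion": [{"grip": 8, "dx": 0, "dy": -0.002, "dz": 0.1, "rx": 0, "ry": 0, "rz": 0}, {"grip": 8, "dx": 0, "dy": -0.002, "dz": 0.22, "rx": 0, "ry": 0, "rz": 0}, {"grip": 8, "dx": 0, "dy": -0.002, "dz": 0.32, "rx": 0, "ry": 0, "rz": 0}, {"grip": 8, "dx": 0, "dy": -0.002, "dz": 0.36, "rx": 0, "ry": 0, "rz": 0}, {"grip": 8, "dx": 0, "dy": -0.002, "dz": 0.37, "rx": 0, "ry": 0, "rz": 0}]}}

```text
clock: 17.4
tcp_pos: [0.4847, -0.2541, 0.1279]
orientation: [[-0.45, 0.893, -0.0], [0.893, 0.45, 0.0], [0.0, -0.0, -1.0]]
wrist_force: [-0.0, 0.6, -7.1]
opening: 0.0143
grip_force: 79.2
```

>>> {"method": "jog_arm", "body": {"motion": [{"grip": 8, "dx": 0, "dy": 0, "dz": 0.006, "rx": 0, "ry": 0, "rz": 0}, {"grip": 8, "dx": 0, "dy": 0, "dz": 0.012, "rx": 0, "ry": 0, "rz": 0}, {"grip": 8, "dx": 0, "dy": 0, "dz": 0.017, "rx": 0, "ry": 0, "rz": 0}, {"grip": 8, "dx": 0, "dy": 0, "dz": 0.02, "rx": 0, "ry": 0, "rz": 0}, {"grip": 8, "dx": 0, "dy": 0, "dz": 0.02, "rx": 0, "ry": 0, "rz": 0}]}}

```text
clock: 18.02
tcp_pos: [0.4845, -0.2546, 0.1219]
orientation: [[-0.449, 0.894, 0.0], [0.894, 0.449, 0.0], [0.0, 0.0, -1.0]]
wrist_force: [-0.6, -0.2, -8.1]
opening: 0.014
grip_force: 79.2
```

Not touching yet, so I go on in sub-millimetre steps.

>>> {"method": "jog_arm", "body": {"motion": [{"grip": 8, "dx": 0, "dy": 0, "dz": 0.003, "rx": 0, "ry": 0, "rz": 0}, {"grip": 8, "dx": 0, "dy": 0, "dz": 0.006, "rx": 0, "ry": 0, "rz": 0}, {"grip": 8, "dx": 0, "dy": 0, "dz": 0.006, "rx": 0, "ry": 0, "rz": 0}]}}

```text
clock: 18.4
tcp_pos: [0.4845, -0.2546, 0.12]
orientation: [[-0.449, 0.894, -0.0], [0.894, 0.449, 0.0], [0.0, -0.0, -1.0]]
wrist_force: [0.1, -0.2, -8.0]
opening: 0.014
grip_force: 79.2
```

>>> {"method": "jog_arm", "body": {"motion": [{"grip": 8, "dx": 0, "dy": 0, "dz": 0.002, "rx": 0, "ry": 0, "rz": 0}, {"grip": 8, "dx": 0, "dy": 0, "dz": 0.004, "rx": 0, "ry": 0, "rz": 0}, {"grip": 8, "dx": 0, "dy": 0, "dz": 0.004, "rx": 0, "ry": 0, "rz": 0}]}}

```text
clock: 18.77
tcp_pos: [0.4847, -0.2549, 0.1197]
orientation: [[-0.449, 0.894, 0.001], [0.894, 0.449, -0.001], [-0.001, 0.0, -1.0]]
wrist_force: [-3.6, 0.6, 5.8]
opening: 0.0138
grip_force: 80.9
```

It has touched down: the vertical force went from −8 to +6 N. I release, let the jaws open fully and rise straight up.

>>> {"method": "jog_arm", "body": {"motion": [{"grip": 20, "dx": 0, "dy": 0, "dz": 0, "rx": 0, "ry": 0, "rz": 0}, {"grip": 35, "dx": 0, "dy": 0, "dz": 0, "rx": 0, "ry": 0, "rz": 0}, {"grip": 55, "dx": 0, "dy": 0, "dz": 0, "rx": 0, "ry": 0, "rz": 0}, {"grip": 55, "dx": 0, "dy": 0, "dz": 0, "rx": 0, "ry": 0, "rz": 0}, {"grip": 55, "dx": 0, "dy": 0, "dz": -0.1, "rx": 0, "ry": 0, "rz": 0}]}}

```text
clock: 19.4
tcp_pos: [0.4832, -0.2537, 0.1474]
orientation: [[-0.449, 0.894, -0.003], [0.894, 0.449, 0.002], [0.004, -0.002, -1.0]]
wrist_force: [-0.0, -0.3, 0.7]
opening: 0.055
grip_force: 0.0
```

>>> {"method": "jog_arm", "body": {"motion": [{"grip": 55, "dx": 0, "dy": 0, "dz": -0.15, "rx": 0, "ry": 0, "rz": 0}, {"grip": 55, "dx": 0, "dy": 0, "dz": -0.3, "rx": 0, "ry": 0, "rz": 0}, {"grip": 55, "dx": 0, "dy": 0, "dz": -0.45, "rx": 0, "ry": 0, "rz": 0}, {"grip": 55, "dx": 0, "dy": 0, "dz": -0.45, "rx": 0, "ry": 0, "rz": 0}]}}

```text
clock: 19.9
tcp_pos: [0.4861, -0.2557, 0.2873]
orientation: [[-0.449, 0.893, 0.005], [0.893, 0.449, -0.004], [-0.005, 0.003, -1.0]]
wrist_force: [-0.5, -0.2, -0.3]
opening: 0.0551
grip_force: 0.0
```

```bash
python3 - <<'E'
from h import *
plan(.48,-.25,.3)
for c in("scene","side"):
    im,P=cloud(c); p=P[np.isfinite(P[...,0])]
    print(c,[np.round(o["point"],3).tolist() for o in r.spot_point(c,"canister_1")])
    for xy,z in(((.485,-.255),.103),((.502,-.02),0),((.524,.119),.148),((.531,.257),.148)):
        if not z: continue
        k=(np.hypot(p[:,0]-xy[0],p[:,1]-xy[1])<.042)&(abs(p[:,2]-z)<.014); l=p[k]
        print(xy,len(l),"lid plane",np.round(np.linalg.lstsq(np.c_[l[:,:2]-xy,np.ones(len(l))],l[:,2],rcond=None)[0],3))
    cv2.imwrite(f"pics/{c}9.png",im)
a=cv2.imread("pics/scene9.png")[80:380,200:460];b=cv2.imread("pics/side9.png")[90:390,180:500]
cv2.imwrite("pics/end.png",cv2.resize(np.hstack([a,b]),None,fx=1.35,fy=1.35,interpolation=2))
E
```

```text
jog {'dx': 0.0258, 'dy': -0.0096, 'dz': -0.0424}
t 19.9 tcp [ 0.4861 -0.2557  0.2873] F [-0.52 -0.16 -0.34] T [-0.05 -0.01  0.03] open 0.0551 grip 0.0 q [-0.62  0.3   0.08  1.34  0.    0.49]
scene [[0.529, 0.257, 0.049], [0.266, 0.258, -0.003], [0.488, -0.255, 0.004], [0.52, 0.118, 0.05], [0.668, -0.437, 0.0]]
(0.485, -0.255) 423 lid plane [ 0.003 -0.009  0.101]
(0.524, 0.119) 344 lid plane [-0.01   0.006  0.147]
(0.531, 0.257) 312 lid plane [ 0.009 -0.024  0.146]
side [[0.525, 0.119, 0.047], [0.27, 0.257, 0.002], [0.482, -0.257, -0.002], [0.666, -0.437, 0.002], [0.533, 0.254, 0.046]]
(0.485, -0.255) 455 lid plane [-0.005  0.003  0.102]
(0.524, 0.119) 219 lid plane [-0.005  0.004  0.148]
(0.531, 0.257) 170 lid plane [-0.001 -0.014  0.148]
```

View pics/end.png

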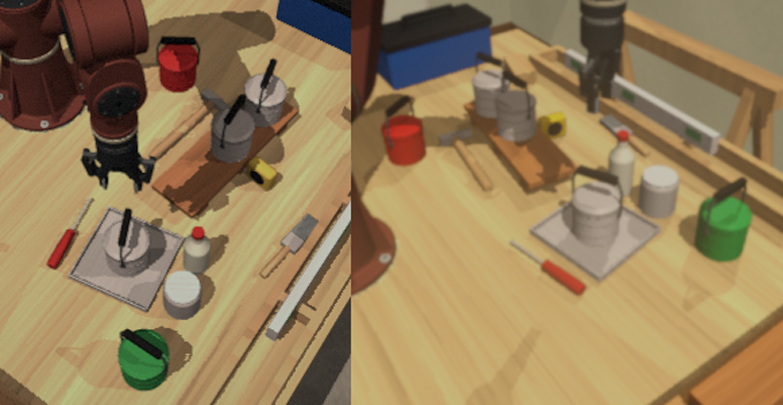

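The full canister stands level in the tray, at (127,245) on the left and (597,215) on the right. Both empties are upright on the rack, the other things are untouched and the gripper is clear. I hand in.

```bash
python3 -c "
from plant import r
print(r.close_job())"
```

```text
the job is handed in; nothing more can be done
None
```

The full canister (about 8 N, against 3.3–3.6 N for the other two) stands level in the tray and both empties are upright on the rack, but my first grasp on one empty made it lean briefly and reached 63 N at the wrist (limit 120 N) before I backed off and it stood level again; the job is handed in and returned no verdict.

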